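# Lift a calibration weight with sprung forceps held at their gap mark

## Robot

A 6-joint arm with a two-finger parallel gripper is mounted at the origin on a cart in front of the work surface, level with it; the furniture and walls round the work are solid. World frame = base frame: x ahead of the robot, y to its left, z up, the work surface at z = 0. Lengths are in m, angles in rad, forces in N, time in s.
With the tool pointing down it reaches from about 0.25 to 0.775 m from the base axis. Payload 4 kg.
Tool frame: the origin (TCP) lies at the very end of the fingers, on their centre line; the grasp point (between the pads) lies 19 mm behind it; z points along the fingers, y is the line along which they close (so a half turn about z gives the same grasp; the last joint's range is limited). The gripper opens to 94 mm and grips with 3 to 60 N. Pads are 16 mm wide; open, the fingers measure 119 mm over their backs; the gripper's body (75 mm by 177 mm) begins 78 mm behind the grasp point.
Start: joints at [-1.425, 0.087, 1.371, -0, 1.684, -0.103], TCP at [0.135, -0.533, 0.206] pointing down, gripper open.
Joint ranges: [-3.1, 3.1], [-0.76, 2.03], [0.27, 2.55], [-1.08, 4.22], [0.17, 2.65], [-2.57, 2.57]. Speed limits (rad/s): [2.79, 2.79, 3.14, 3.14, 3.14, 3.14].

## Interface

Orientations are given as a unit quaternion [w, x, y, z].
In Python, from bench import sensors, read_camera, job gives the robot as it stands. The module is installed in compiled form; this text tells all that it offers.
- The arm moves only by the shell command python3 -m creep 'ROWS'. ROWS is JSON, a list of rows, each a list of 7 numbers: the shift along the tool's x, y, z each as a share of 100 mm, from -1 to 1, then the turn, a rotation vector about the tool's x, y, z each as a share of 30 degrees, from -1 to 1, then the opening, from 0 (shut) to 1 (fully open). A call has 1 to 12 rows; each row is the pose to reach, as a shift and turn from the pose commanded when the call began, along the tool's axes at that moment; what a row does not reach only later rows make up. A row lasts 1/10 s, in which the tool goes at most 50 mm and 8.59 degrees, less where a joint would pass 70% of its speed; a pose out of reach is approached as far as the arm can. A call with a number of a shift or a turn outside -1 to 1 is refused whole. A call with a gripper value outside its range is refused whole. The fingers move at their own pace and stop on an object; the grip force is fixed at half the most. Time passes only in rows, so rows that repeat a pose let the fingers close. It gives the time, the measured TCP pose, the force, the opening and the grip force at its end, in the units of the state.
- sensors.sense(): the state, without advancing time (a new reading comes with each control period).
- read_camera(name): name is "scene" or "top"; returns a dict with "color" (420x560x3 uint8, red, green, blue), "range_z" (420x560 float32, m along the optical axis (not along the pixel's ray), 0 where there is no reading), "vertical_fov" (degrees; the focal length in pixels is half the picture's height over the tangent of half this angle, whatever the lens; pixels are square), "cx", "cy" (the principal point, pixels), "R" (3x3) and "t" (3): a world point X has camera coordinates R X + t. Camera axes: x right, y down, z forward; pixel columns grow to the right and rows downward; lengths in m; the calibration is good to about 2 mm. A picture is of the moment at which its call begins.
- job.close_job(): hands the job in; it is judged then, once.
The state is a dict: "clock": time; "qpos": joint angles; "joint_vel": joint speeds; "joint_efforts": joint torques, N m; "ee_pos": TCP position; "ee_rot": TCP orientation; "wrist_force": force on the tool from outside, world axes, zero at the start; "wrist_torque": the same for the moment, N m; "width": finger opening in m; "gripper_force": force on a finger pad.
Only numpy, scipy, OpenCV 4.12 (cv2) and the standard library are available. Lean on these libraries where they do the work, as an engineer would, in place of code of your own. Each camera call takes 0.05 s, during which the arm holds its last target. There are 200 camera calls.

## Task

Take the sprung weight forceps from their rest, bring the tips around the neck of the largest of the three weights on the aluminium plate, squeeze to the mark on the gauge bar (tips 11 mm apart: under the knob, but not pinching the neck) and lift the weight by its knob. Carry it hanging upright over the middle of the balance pan and finish while still holding it there, 1 to 5 cm above the pan and steady at the mark; do not set it down or let go, as the balance must first be zeroed. Never touch a weight with the gripper, never squeeze well past the mark, and leave the smaller weights and everything else in place.

Things in the scene. Friction and masses are not known exactly. Their poses are not given: they have to be found in the camera images.
- forceps: steel weight forceps, 213 mm long, 51 g, like large tweezers, arms joined at the tail; 44 mm up on the black rest. Origin: midway between the two finger plates, at mid-height: grip here from above, closing along y. x points to the tips, y to the left arm, z up. Finger plates 44 mm long, 14 mm high, 3 mm thick, 47 mm over their outsides at rest. Tail 150 mm behind
- cradle (a point): on the forceps' centre line 50 mm ahead of their origin, at the same height: where the knob of a weight sits. The tips are two level prongs, 4 mm wide and 4 mm high (2 mm above and below this point), parallel at the mark; on each stand two small lips, 2.5 mm high, 12 mm before and behind this point, and the knob's underside rests on the prongs between these lips
- tip_left (a point): inner face of the left prong, beside the cradle point. Tip gap = distance from tip_left to tip_right: 44 mm at rest, 11 mm at the mark. Gripped at the forceps' origin, the width over the finger plates is 46.8 mm at rest, 36.7 mm at a tip gap of 30 mm, 22.8 mm at the mark: the gap changes 1.38 mm per mm
- tip_right (a point): inner face of the right prong, beside the cradle point
- gauge_line (a point): black line on the thin brass gauge bar that is riveted to the left arm, crosses to the right arm 46 mm behind the forceps' origin and slides out through it as the arms close. The mark: this line is level with the outer face of the right arm; then the tips are 11 mm apart
- forceps_arm_left (a joint): angle of the left arm at the tail (rad): 0 at rest, grows as it is squeezed inward, 0.092 at the mark; tip gap in mm = 44 - 181 x (left + right). Springs push each finger back with about 0.83 N per mm of closing at the finger plates: 8 N at a tip gap of 30 mm, 20 N at the mark
- forceps_arm_right (a joint): the same for the right arm
- rest: black plastic forceps rest, fixed: base 160 x 50 mm, 8 mm thick, with two forks that carry the forceps from below, 137 and 32 mm behind its origin; the forks' side lugs reach 9 mm above the underside of the arms. Origin on the worktop straight below the forceps' origin, x the way the tips point. Finger plates and tips stand free, with 29 mm of room under them
- weight_100: largest of three steel knob weights, 100 g, loose, in any one of the plate's recesses. Origin: centre of its underside, z up. Body 24 mm in diameter, 24 mm high; above it a neck 7 mm in diameter, 14 mm long; above that a knob 18 mm in diameter, 9 mm high; 47 mm in all. The prongs belong between body and knob, one on each side of the neck; spread wider than the knob they come in from above
- neck (a point): middle of the largest weight's neck, 31 mm above its underside
- weight_50: the middle weight: 20 mm in diameter, 35 mm high; origin at its underside; loose, leave it alone
- weight_20: the smallest weight: 16 mm in diameter, 24 mm high; origin at its underside; loose, leave it alone
- plate: aluminium plate on which the weights take the temperature of the room, 62 x 160 x 20 mm, fixed; origin under its centre, long side along its y. Three equal round recesses, 27 mm in diameter and 4 mm deep, in a row along y, 50 mm apart, hold one weight each
- balance: white laboratory balance, fixed, 162 mm wide, 225 mm deep, 56 mm high, a sloping console with display on the side towards the robot; origin on the worktop under the centre of the pan, z up
- pan (a point): centre of the top of the round steel balance pan, 100 mm in diameter, 56 mm above the worktop
- clock_timer: white lab timer, 60 x 66 x 19 mm, lying near the front edge; a bystander
- pencil_1: pencil, 136 mm, lying near the front edge; a bystander
- dropper: small brown dropper bottle, 102 mm high, at the back; a bystander
- tub: clear tub of cotton buds, 80 mm high, at the back; a bystander
Things that resemble listed ones, but are neither listed nor needed, are in the scene too. What is shaped like the weight_100 but purple, red or yellow is not meant.

How it is judged:
By the outcome, as a careful person would: the job done as asked, in the order asked, and still so for the second after the job is handed in, while the arm keeps its last pose, push and grip.
It also fails if it takes over 48 s, if anything falls off the work surface, if the arm or the gripper's body presses on something with over 40 N, if the wrist force passes 120 N, or if a joint passes its speed limit or range.

## Working session

There is one attempt and no reset: what is moved stays moved. The work goes in short steps, Python scripts to look and compute and a shell command to move; the robot and the scene stay as the last step left them, time stands still between calls to the robot, and variables do not carry over. Pictures are saved under pics/ and viewed, at most 10 in all, crops included, and the job is handed in when it is done.

```bash
mkdir -p pics; cat > h.py <<'E'
import numpy as np, cv2
from bench import sensors, read_camera, job
def cam(n):
    c=read_camera(n); c['f']=c['color'].shape[0]/2/np.tan(np.radians(c['vertical_fov'])/2); return c
def save(c,fn,box=None,k=1):
    im=c['color'][...,::-1]
    if box: x0,y0,x1,y1=box; im=im[y0:y1,x0:x1]
    cv2.imwrite('pics/'+fn,cv2.resize(im,None,fx=k,fy=k,interpolation=cv2.INTER_CUBIC))
def pt(c,u,v,z=None):
    R,t=np.array(c['R']),np.array(c['t']); d=np.array([(u-c['cx'])/c['f'],(v-c['cy'])/c['f'],1])
    o=-R.T@t; w=R.T@d
    if z is None:
        return o+w*c['range_z'][int(round(v)),int(round(u))]
    return o+w*(z-o[2])/w[2]
def proj(c,X):
    p=np.array(c['R'])@X+np.array(c['t']); return p[:2]/p[2]*c['f']+[c['cx'],c['cy']]
E
python3 - <<'E'
from h import *
for n in('top','scene'):
    c=cam(n); save(c,n+'0.png',k=1.4); np.savez(n+'0.npz',**c)
    print(n,c['f'],c['cx'],c['cy'],np.round(-np.array(c['R']).T@c['t'],3),np.round(c['R'],2).tolist())
print(sensors.sense())
E
```

```text
top 390.9470422762013 281.97933701533805 209.87267562238782 [0.523 0.009 1.045] [[0.0, -1.0, -0.0], [-1.0, -0.0, -0.05], [0.05, 0.0, -1.0]]
scene 410.7364394199968 276.1903766246127 211.08105753475434 [-0.165 -0.39   0.448] [[0.5, -0.87, 0.01], [-0.34, -0.21, -0.92], [0.8, 0.45, -0.4]]
{'clock': 0.1, 'qpos': array([-1.42509665e+00,  8.78933393e-02,  1.37206499e+00, -2.15739948e-06,
        1.68362388e+00, -1.03097585e-01]), 'joint_vel': array([-1.62120109e-05, -3.31972719e-04, -1.71383923e-03, -7.13141909e-04,
       -9.21543801e-05,  2.35599227e-04]), 'joint_efforts': array([ 1.72199958e-03, -3.41253519e+01, -3.03300977e+01,  7.19902525e-02,
        3.04281665e-02, -1.03094196e-04]), 'ee_pos': array([ 0.13535569, -0.53257869,  0.20443389]), 'ee_rot': array([-9.94525638e-04,  9.92271987e-01,  1.24077853e-01, -2.22598453e-05]), 'wrist_force': array([-0.68833152, -1.28534493,  0.35478466]), 'wrist_torque': array([-0.03784002, -0.01633108, -0.04331667]), 'gripper_force': 0.0, 'width': 0.0943802096936738}
```

View pics/top0.png

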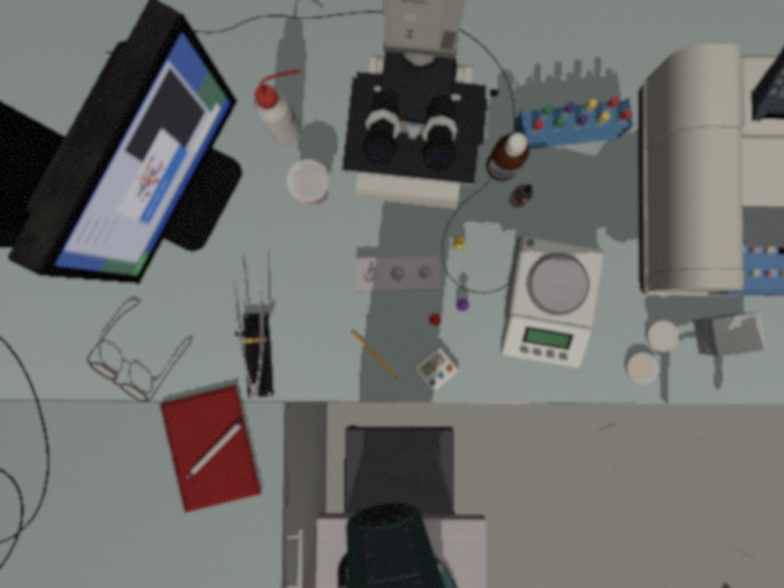

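View pics/scene0.png

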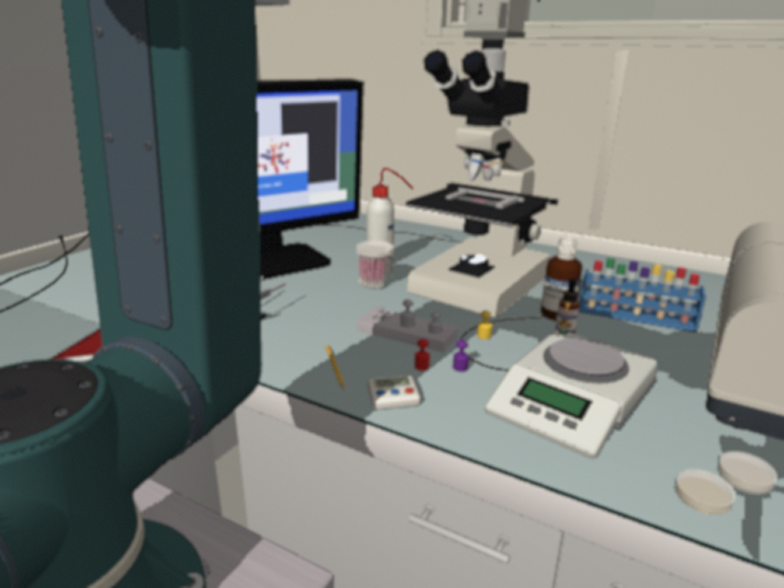

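The top view shows the forceps on the black rest near (255,325) with their tips up (+x). The plate with three steel weights is at (398,272) and the balance pan at (558,283). The coloured weights at (435,319), (462,305) and (459,243) are decoys. Next come enlarged crops of the plate and the forceps.

```bash
python3 - <<'E'
from h import *
c=dict(np.load('top0.npz')); s=dict(np.load('scene0.npz'))
def crop(c,x0,y0,x1,y1,k): return cv2.resize(c['color'][y0:y1,x0:x1,::-1],None,fx=k,fy=k,interpolation=cv2.INTER_CUBIC)
a=crop(c,150,170,210,290,5)   # forceps 300x600
b=crop(c,245,175,325,215,6)   # plate 480x240
d=crop(s,250,205,330,255,6)   # 480x300
im=np.zeros((600,790,3),np.uint8); im[:,:300]=a; im[:240,305:785]=b; im[250:550,305:785]=d
cv2.imwrite('pics/crop1.png',im)
# pan fit / plate heights
H=np.zeros((420,560,3))
for v in range(420):
    for u in range(560): H[v,u]=pt(c,u,v)
np.save('H.npy',H)
print(np.round(H[180:210:2,250:320:3,2]*1000).astype(int))
E
```

```text
[[   1    1    1    1    2    0    1    3    2    0    4   -1    2   -1
    -2    4    3    0    2    3   -4    2    3    3]
 [  -1    1   -1   -1   -3    1    4    2    1    1    2   -1    0    2
     2    1   -1   -4    2   -5    3    1    3    2]
 [   1   19   22   19   18   21   21   24   18   22   16   22   17   18
    17   19   24   20   21   20   24    0    1    1]
 [   0   23   22   22   20   19   23   21   21   22   22   18   23   18
    21   19   20   19   23   21   22   23    5    3]
 [   4   20   19   21   19   22   19   21   23   21   21   19   20   19
    21   22   23   17   20   17   24   21    6    2]
 [   0   24   20   17   21   21   22   22   21   22   22   61 1045   19
    19   19   20   16   14   20   22   20    1   -3]
 [   0   18   19   19   17   16   22   20   18   22   62   64   59   23
    21   22   21   52   49   23   23   21    0    2]
 [   0   19   22   19   42   39   20   20   21   17   59   63   61   24
    20   21   18   52   54   20   21   23   -3    7]
 [   2   18   21   15   26   26   17   22   23   20   43   61   38   22
    22   19   16   36   35   18   20   19   -2    1]
 [   2   20   20   22   13   24   16   20   24   25   24   38   16   18
    23   19   19   16   16   23   16   18   -1    2]
 [   2   22   21   20   17   18   20   20   25   18   20   19   24   19
    19   22   21   23   20   22   20   22    1    0]
 [   1   20   24   18   22   23   20   19   18   24   20   19   21   23
    20   21   22   20   22   19   20   20    2    1]
 [  -2   24   16   20   22   23   24   19   18   24   19   19   20   19
    23   20   16   22   22   22   22   20   -1   -3]
 [  -2   20   19   21   21   21   24   21   19   17   18   23   19   21
    21   23   22   14   12    7   -1    2   -2    0]
 [  -2    2   -2    0    3    2    3    1   -3    3    2    1   -1    0
     1   -2    1    2    0    3    0    2    3    0]]
```

View pics/crop1.png

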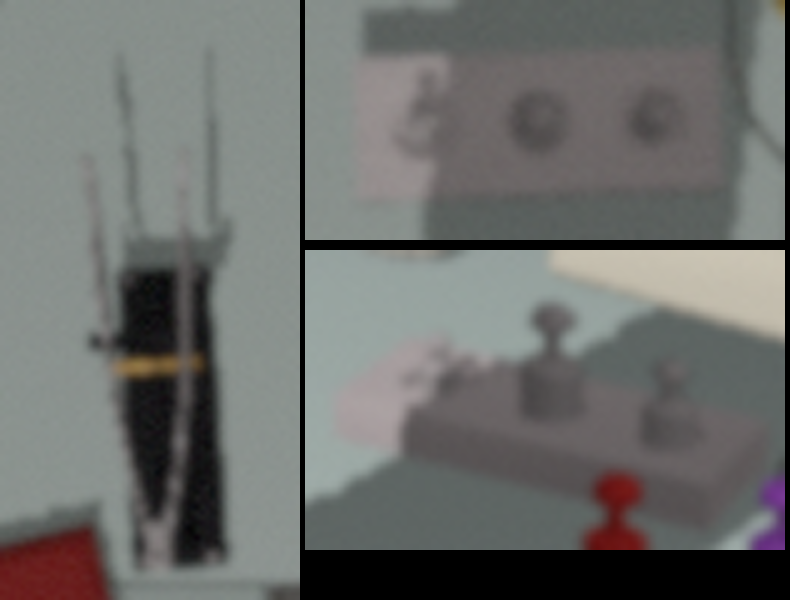

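The weight in the middle recess is the largest: knob top at z≈62 mm, where 16+47=63 is expected, and it stands at about pixel (284,195). The one to its right reads about 52, where the 50 g weight should read 51. The left one reads about 40, matching the 20 g weight, and the coloured ones are decoys. Forceps tips are at full-picture pixels (167.6,201) and (186.4,200.4), and the tail at (181,282). Next I'll work out positions.

```bash
python3 - <<'E'
from h import *
c=dict(np.load('top0.npz')); s=dict(np.load('scene0.npz')); H=np.load('H.npy'); z=H[...,2]
f=lambda *a:np.round(1000*np.array(a)).astype(int)
# plate: mask z 10..70 in region
def rect(lo,hi,box,name):
    x0,y0,x1,y1=box; m=(z>lo)&(z<hi); mm=np.zeros_like(m); mm[y0:y1,x0:x1]=m[y0:y1,x0:x1]
    mm=cv2.morphologyEx(mm.astype(np.uint8),cv2.MORPH_OPEN,np.ones((2,2)))
    n,l,st,_=cv2.connectedComponentsWithStats(mm); k=1+np.argmax(st[1:,4])
    v,u=np.nonzero(l==k); return u,v
u,v=rect(.013,.028,(245,175,325,215),'plate')
P=np.array([pt(c,a,b,.02)[:2] for a,b in zip(u,v)]).astype(np.float32)
print('plate',cv2.minAreaRect(P),P.mean(0))
for nm,lo,box in(('w100',.055,(275,185,295,205)),('w50',.044,(296,185,312,205)),('w20',.034,(255,185,272,205))):
    x0,y0,x1,y1=box; vv,uu=np.nonzero((z[y0:y1,x0:x1]>lo)&(z[y0:y1,x0:x1]<.08))
    zz=z[y0:y1,x0:x1][vv,uu]; p=pt(c,uu.mean()+x0,vv.mean()+y0,np.median(zz)); print(nm,len(uu),uu.mean()+x0,vv.mean()+y0,f(p),f(np.median(zz)))
print('crop w100',f(pt(c,284.2,195,.063)))
# pan
vv,uu=np.nonzero((z>.050)&(z<.064)); k=(uu>360)&(uu<435)&(vv>165)&(vv<265)
P=np.array([pt(c,a,b,.056)[:2] for a,b in zip(uu[k],vv[k])]).astype(np.float32); print('bal56',len(P),P.min(0),P.max(0),P.mean(0),cv2.minAreaRect(P))
print('pan px centre',f(pt(c,398.5,202.5,.056)))
L=pt(c,167.6,201,.046);R=pt(c,186.4,200.4,.046);T=pt(c,180.7,282,.048); print('tips',f(L),f(R),'tail',f(T))
d=(L+R)/2-T; print('len',np.linalg.norm(d),'yaw',np.degrees(np.arctan2(d[1],d[0])),'origin',f(T+d*150/213))
# forceps points depth
vv,uu=np.nonzero((z>.03)&(z<.07)); k=(uu>155)&(uu<200)&(vv>195)&(vv<290)
Q=H[vv[k],uu[k]]; print(len(Q)); 
for a in np.arange(.30,.56,.015):
    q=Q[(Q[:,0]>=a)&(Q[:,0]<a+.015)]
    if len(q): print(f(a),sorted(f(*q[:,1])), f(np.median(q[:,2])))
vv,uu=np.nonzero((z>.004)&(z<.013)); k=(uu>160)&(uu<200)&(vv>215)&(vv<288)
P=np.array([pt(c,a,b,.008)[:2] for a,b in zip(uu[k],vv[k])]).astype(np.float32); print('rest',len(P),cv2.minAreaRect(P))
print('left/right of scene',f(pt(s,389/1.4,0,0.)))
E
```

```text
plate ((0.6096292734146118, 0.0076237693428993225), (0.06236308440566063, 0.1595887690782547), 2.232469320297241) [0.60932267 0.0090231 ]
w100 40 283.0 193.5 [[612  10  62]] [62]
w50 23 302.2173913043478 193.08695652173913 [[614 -39  51]] [51]
w20 12 263.5 194.5 [[611  60  40]] [40]
crop w100 [[608   7  63]]
bal56 1241 [ 0.52368337 -0.3368923 ] [ 0.6683149  -0.22561324] [ 0.5923621  -0.28299925] ((0.6048092842102051, -0.2776526212692261), (0.14750340580940247, 0.10403437167406082), 17.4354190826416)
pan px centre [[ 591 -283   56]]
tips [[593 306  46]] [[594 258  46]] tail [[387 268  48]]
len 0.20701168136129774 yaw 3.7601671317191627 origin [[532 278  47]]
490
[375] [np.int64(262), np.int64(263), np.int64(265), np.int64(265), np.int64(267), np.int64(267), np.int64(268), np.int64(269), np.int64(269), np.int64(270), np.int64(272), np.int64(272), np.int64(273)] [49]
[390] [np.int64(254), np.int64(254), np.int64(254), np.int64(255), np.int64(255), np.int64(255), np.int64(255), np.int64(255), np.int64(258), np.int64(260), np.int64(260), np.int64(261), np.int64(262), np.int64(262), np.int
[... 5948 characters left out ...]
 np.int64(302), np.int64(302), np.int64(302), np.int64(302), np.int64(303), np.int64(303), np.int64(303), np.int64(303), np.int64(303), np.int64(305), np.int64(305), np.int64(305)] [49]
[555] [np.int64(258), np.int64(258), np.int64(258), np.int64(258), np.int64(258), np.int64(259), np.int64(260), np.int64(261), np.int64(261), np.int64(261), np.int64(261), np.int64(261), np.int64(301), np.int64(302), np.int64(303), np.int64(304), np.int64(304), np.int64(304), np.int64(304), np.int64(305), np.int64(305), np.int64(307), np.int64(307)] [47]
rest 967 ((0.4605298638343811, 0.27943581342697144), (0.09806697815656662, 0.18857231736183167), 87.72786712646484)
left/right of scene [[-6298 -3888     0]]
```

The measurements fit: 
- **Forceps:** origin ≈ (0.5325, 0.2785, 0.044), yaw ≈ 4.1°. 
- **weight_100:** ≈ (0.610, 0.009), in the middle recess. 
- **Pan:** ≈ (0.592, −0.282). 

Now I'll move over the forceps.

```bash

python3 -m creep '[[0.4,-1,0,0,0,0.337,1],[0.4,-1,0,0,0,0.337,1],[0.4,-1,0,0,0,0.337,1],[0.4,-1,0,0,0,0.337,1]]'
for i in 1 ; do
python3 -m creep '[[0.617,-0.964,0,0,0,0,1],[0.617,-0.964,0,0,0,0,1],[0.617,-0.964,0,0,0,0,1],[0.617,-0.964,0,0,0,0,1]]'
python3 -m creep '[[0.617,-0.964,0,0,0,0,1],[0.617,-0.964,0,0,0,0,1],[0.617,-0.964,0,0,0,0,1],[0.617,-0.964,0,0,0,0,1]]'
python3 -m creep '[[0.617,-0.964,0,0,0,0,1],[0.617,-0.964,0,0,0,0,1],[0.617,-0.964,0,0,0,0,1],[0.617,-0.964,0,0,0,0,1]]'
done
```

```text
clock: 0.5
ee_pos: [0.1498, -0.4254, 0.2056]
ee_rot: [0.0, 0.999, 0.037, 0.0]
wrist_force: [-0.3, 0.2, -0.1]
width: 0.094
gripper_force: 0.0
clock: 0.9
ee_pos: [0.205, -0.326, 0.206]
ee_rot: [0.001, 0.999, 0.038, 0.0]
wrist_force: [-0.1, -0.6, 0.7]
width: 0.0943
gripper_force: 0.0
clock: 1.3
ee_pos: [0.2595, -0.2257, 0.2058]
ee_rot: [0.001, 0.999, 0.037, 0.0]
wrist_force: [0.1, -0.2, -0.3]
width: 0.0938
gripper_force: 0.0
clock: 1.7
ee_pos: [0.3143, -0.1252, 0.2055]
ee_rot: [0.0, 0.999, 0.037, -0.0]
wrist_force: [-0.9, -0.2, -0.7]
width: 0.0939
gripper_force: 0.0
```

```bash

python3 -m creep '[[0.617,-0.964,0,0,0,0,1],[0.617,-0.964,0,0,0,0,1],[0.617,-0.964,0,0,0,0,1],[0.617,-0.964,0,0,0,0,1]]' | sed -n 2p
python3 -m creep '[[0.617,-0.964,0,0,0,0,1],[0.617,-0.964,0,0,0,0,1],[0.617,-0.964,0,0,0,0,1],[0.617,-0.964,0,0,0,0,1]]'| sed -n 2p
python3 -m creep '[[0.617,-0.964,0,0,0,0,1],[0.617,-0.964,0,0,0,0,1],[0.617,-0.964,0,0,0,0,1],[0.617,-0.964,0,0,0,0,1]]'| sed -n 2p
python3 -m creep '[[0.6,-0.964,0,0,0,0,1],[0.6,-0.964,0,0,0,0,1],[0.6,-0.964,0,0,0,0,1],[0.6,-0.964,0,0,0,0,1],[0.6,-0.964,0,0,0,0,1]]'
python3 - <<'E'
from h import *
c=cam('top'); save(c,'top1.png',(140,150,230,290),4.2); s=cam('scene'); save(s,'scene1.png')
print(sensors.sense()['ee_pos'],sensors.sense()['ee_rot'])
E
```

```text
ee_pos: [0.3689, -0.0248, 0.2052]
ee_pos: [0.4233, 0.0755, 0.2049]
ee_pos: [0.4776, 0.1759, 0.2049]
clock: 3.4
ee_pos: [0.5297, 0.2753, 0.2058]
ee_rot: [0.001, 0.999, 0.035, -0.0]
wrist_force: [-0.0, -0.6, 0.1]
width: 0.094
gripper_force: 0.0
[0.52962737 0.27553935 0.20626149] [3.72596205e-04 9.99385474e-01 3.50490950e-02 3.09889038e-04]
```

```bash

python3 -m creep '[[0.03,-0.03,0.5,0,0,0,1],[0.03,-0.03,1,0,0,0,1],[0.03,-0.03,1,0,0,0,1]]' | sed -n 2p
python3 -m creep '[[0,0,0.4,0,0,0,1],[0,0,0.81,0,0,0,1],[0,0,0.81,0,0,0,1],[0,0,0.81,0,0,0,1]]'
python3 - <<'E'
from h import *
c=cam('top'); save(c,'top2.png',(140,150,230,290),4.2); 
print(sensors.sense()['ee_pos'],sensors.sense()['ee_rot'])
E
```

```text
ee_pos: [0.5256, 0.2767, 0.0959]
clock: 4.2
ee_pos: [0.5338, 0.2809, 0.027]
ee_rot: [-0.0, 0.999, 0.036, 0.001]
wrist_force: [0.1, -0.2, 0.2]
width: 0.0938
gripper_force: 0.0
[0.53493618 0.28148581 0.02841887] [-8.61387494e-04  9.99349757e-01  3.59499081e-02  2.63174639e-03]
```

View pics/top2.png

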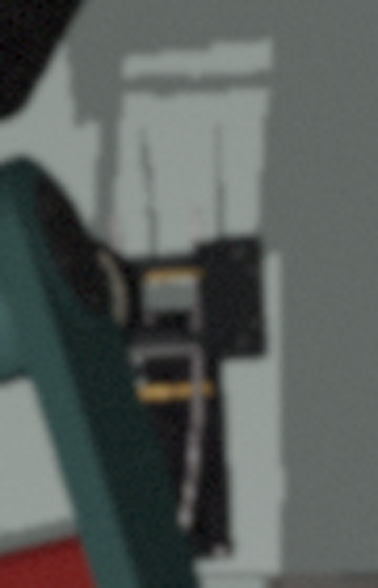

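The gripper is around the finger plates, with the gauge bar at (175,390) and the tips visible ahead. I'll settle first, then close a little.

```bash

python3 -m creep '[[0,0,0,0,0,0,1],[0,0,0,0,0,0,1],[0,0,0,0,0,0,1]]'
python3 -c "
from h import *
s=sensors.sense();print(s['ee_pos'],s['qpos'])"
```

```text
clock: 4.55
ee_pos: [0.5337, 0.2814, 0.0263]
ee_rot: [-0.0, 0.999, 0.036, 0.001]
wrist_force: [0.2, 0.1, 0.2]
width: 0.0938
gripper_force: 0.0
[0.53366842 0.28141043 0.02630833] [ 3.91365668e-01  2.99879008e-01  1.48507728e+00 -1.04399423e-04
  1.35365859e+00  1.88980453e+00]
```

```bash

python3 -m creep '[[-0.01,0.025,0.01,0,0,0,0.9],[-0.01,0.025,0.01,0,0,0,0.7],[-0.01,0.025,0.01,0,0,0,0.55],[-0.01,0.025,0.01,0,0,0,0.5],[-0.01,0.025,0.01,0,0,0,0.45],[-0.01,0.025,0.01,0,0,0,0.42],[-0.01,0.025,0.01,0,0,0,0.39],[-0.01,0.025,0.01,0,0,0,0.39],[-0.01,0.025,0.01,0,0,0,0.39],[-0.01,0.025,0.01,0,0,0,0.39]]'
python3 -c "
from h import *
s=sensors.sense();print(s)"
```

```text
clock: 5.55
ee_pos: [0.5319, 0.2784, 0.0234]
ee_rot: [0.0, 0.999, 0.036, 0.0]
wrist_force: [0.2, -1.2, -1.0]
width: 0.0367
gripper_force: 7.9
{'clock': 5.55, 'qpos': array([ 3.87924081e-01,  2.98459415e-01,  1.49304228e+00, -9.89151466e-05,
        1.35007506e+00,  1.88644060e+00]), 'joint_vel': array([-0.00082823, -0.00091947, -0.00094857, -0.00099255,  0.00090487,
       -0.00187425]), 'joint_efforts': array([ 2.32510292e-02, -4.05856669e+01, -2.78532457e+01, -5.81332046e-03,
       -1.72173284e-02, -5.89739881e-03]), 'ee_pos': array([0.53185879, 0.27844022, 0.02344246]), 'ee_rot': array([4.25628181e-05, 9.99346632e-01, 3.61428563e-02, 2.40922974e-05]), 'wrist_force': array([ 0.16091464, -1.24355179, -1.02626455]), 'wrist_torque': array([ 0.01627139, -0.01910564, -0.01051367]), 'gripper_force': 7.903308123350143, 'width': 0.03669777996588157}
```

```bash

python3 -m creep '[[0,0,-0.1,0,0,0,0.39],[0,0,-0.2,0,0,0,0.39],[0,0,-0.4,0,0,0,0.39],[0,0,-0.6,0,0,0,0.39],[0,0,-0.8,0,0,0,0.39],[0,0,-0.9,0,0,0,0.39],[0,0,-0.9,0,0,0,0.39],[0,0,-0.9,0,0,0,0.39]]'
python3 - <<'E'
from h import *
c=cam('top'); np.savez('top3.npz',**c); s=cam('scene')
x=lambda c,a,b,d,e,k: cv2.resize(c['color'][b:e,a:d,::-1],None,fx=k,fy=k,interpolation=cv2.INTER_CUBIC)
A=x(c,140,160,220,280,4); B=x(s,180,140,300,260,4); im=np.zeros((480,800,3),np.uint8); im[:,:320]=A; im[:,320:]=B
cv2.imwrite('pics/lift.png',im)
print(sensors.sense()['ee_pos'])
E
```

```text
clock: 6.35
ee_pos: [0.5317, 0.2784, 0.1132]
ee_rot: [0.0, 0.999, 0.036, -0.0]
wrist_force: [0.3, -0.4, -1.7]
width: 0.0367
gripper_force: 7.9
[0.53102277 0.27810234 0.11195662]
```

View pics/lift.png

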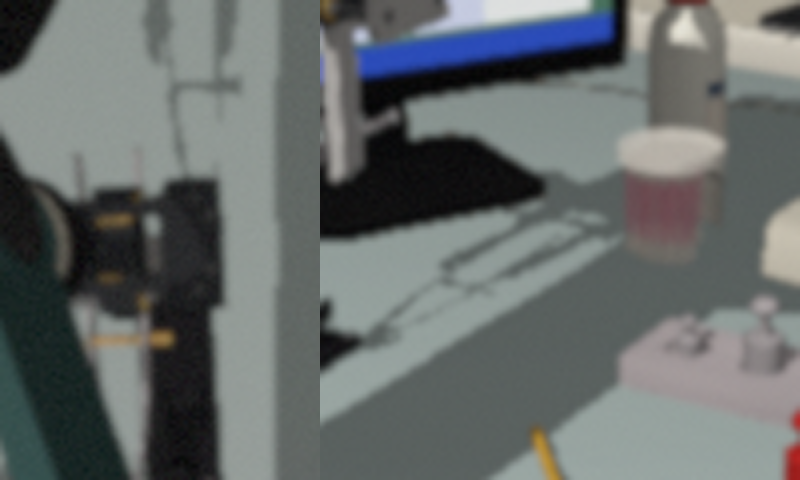

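Forceps lifted: the tips show at (80,155) and (138,150) of the left crop, and the gauge bar now protrudes at (165,340). The arms look clear. Checking tip position and pitch.

```bash
python3 - <<'E'
from h import *
c=dict(np.load('top3.npz'))
L=pt(c,140+80.5/4-.5,160+155.5/4-.5,.1325);R=pt(c,140+138.5/4-.5,160+150.5/4-.5,.1325);print(L,R,(L+R)/2)
for v in range(194,268,2):
    r=[]
    for u in range(150,186):
        p=pt(c,u,v)
        if .11<p[2]<.16: r.append(np.round(p*1000).astype(int).tolist())
    if len(r)<14: print(v,r)
E
```

```text
[0.59275162 0.29912397 0.1325    ] [0.59584065 0.26516278 0.1325    ] [0.59429614 0.28214338 0.1325    ]
194 []
196 []
198 [[593, 301, 138], [593, 299, 138], [593, 267, 136], [593, 264, 137]]
200 [[589, 302, 137], [589, 299, 136], [589, 267, 136], [589, 264, 138]]
202 [[584, 300, 140], [584, 300, 135], [584, 267, 136], [584, 264, 137]]
204 [[579, 299, 137], [579, 295, 140], [579, 266, 137], [580, 265, 135]]
206 [[575, 299, 137], [575, 297, 135]]
208 [[570, 298, 138], [570, 296, 140]]
210 []
212 []
214 []
216 []
218 []
220 [[542, 248, 157]]
222 [[537, 248, 159], [537, 248, 149]]
224 [[533, 249, 147]]
226 [[528, 248, 150]]
228 []
230 []
232 []
234 []
236 [[505, 292, 139], [505, 291, 134]]
238 [[500, 292, 140], [500, 291, 133], [500, 260, 137], [500, 259, 134]]
240 [[496, 292, 140], [496, 291, 136], [496, 260, 139], [496, 259, 134]]
242 [[491, 291, 141], [491, 290, 138], [491, 289, 132], [491, 260, 139], [491, 258, 135]]
246 [[482, 293, 135], [482, 289, 139], [482, 289, 134], [482, 259, 139], [482, 258, 135]]
248 [[477, 290, 138], [477, 260, 138], [477, 257, 137]]
250 [[472, 288, 136], [473, 258, 143], [473, 257, 137]]
252 [[468, 287, 137], [467, 289, 125], [468, 259, 138], [468, 258, 136]]
254 [[463, 287, 131], [464, 259, 140], [463, 258, 135]]
256 [[459, 259, 138], [458, 259, 131]]
258 [[454, 284, 131], [454, 259, 140], [454, 258, 132]]
260 [[450, 259, 140], [449, 258, 132]]
262 [[445, 258, 139], [444, 259, 130]]
264 [[440, 259, 137], [440, 259, 131]]
266 [[436, 259, 138], [435, 259, 130]]
```

```bash

python3 -m creep '[[0.01,0.15,0,0,0,0,0.39],[0.015,0.4,0,0,0,0,0.39],[0.02,0.65,0,0,0,0,0.39],[0.031,0.915,0,0,0,0,0.39]]' | sed -n 2p
python3 -m creep '[[0.01,0.3,0,0,0,0,0.39],[0.02,0.6,0,0,0,0,0.39],[0.031,0.915,0,0,0,0,0.39]]' | sed -n 2p
python3 -m creep '[[0.01,0.3,0,0,0,0,0.39],[0.02,0.55,0,0,0,0,0.39],[0.03,0.75,0,0,0,0,0.39],[0.031,0.87,0,0,0,0,0.39],[0.031,0.915,0,0,0,0,0.39],[0.031,0.915,0,0,0,0,0.39],[0.031,0.915,0,0,0,0,0.39]]'
python3 - <<'E'
from h import *
c=cam('top'); np.savez('top4.npz',**c); s=cam('scene'); np.savez('scene4.npz',**s)
x=lambda c,a,b,d,e,k: cv2.resize(c['color'][b:e,a:d,::-1],None,fx=k,fy=k,interpolation=cv2.INTER_CUBIC)
A=x(c,240,165,340,265,4); B=x(s,230,160,330,260,4); im=np.hstack([A,B])
cv2.imwrite('pics/over.png',im)
print(sensors.sense()['ee_pos'],sensors.sense()['ee_rot'])
E
```

```text
ee_pos: [0.541, 0.1855, 0.1125]
ee_pos: [0.5506, 0.0942, 0.1125]
clock: 7.85
ee_pos: [0.5608, 0.006, 0.1133]
ee_rot: [-0.0, 0.999, 0.036, -0.0]
wrist_force: [0.9, 0.1, -0.6]
width: 0.037
gripper_force: 7.9
[0.56084022 0.00625129 0.11343226] [-1.13291345e-04  9.99322312e-01  3.68089756e-02 -4.95311027e-05]
```

View pics/over.png

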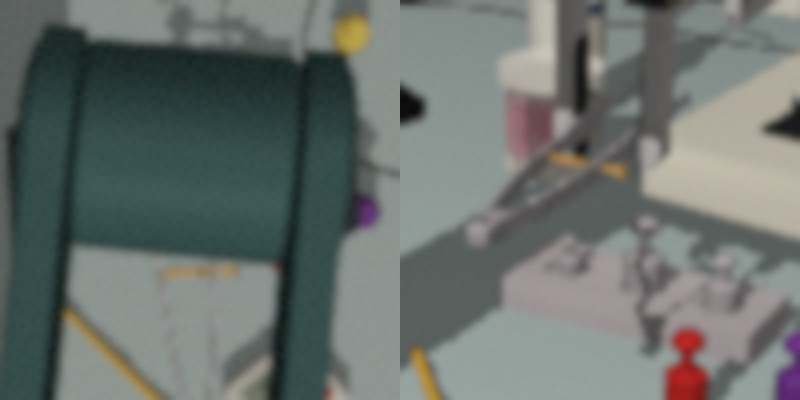

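The arm hides the top view. The scene view shows the weight knob at crop (646,225), below the gripper, with the forceps level. I'll cross-check the weight position with the scene camera.

```bash
python3 - <<'E'
from h import *
s=dict(np.load('scene4.npz')); s0=dict(np.load('scene0.npz'));c=dict(np.load('top0.npz'))
print(pt(s,291.1,215.9,.0585),pt(s0,290.75,215.4,.0585))
print('expected knob px', proj(s,np.array([.6105,.009,.0585])), 'top', proj(c,np.array([.6105,.009,.063])))
# knob silhouette via depth in scene view
H=np.array([[pt(s0,u,v) for u in range(280,302)] for v in range(205,240)])
k=(abs(H[...,0]-.610)<.025)&(abs(H[...,1]-.009)<.02)
for lo,hi in((.022,.039),(.055,.062)):
    m=k&(H[...,2]>lo)&(H[...,2]<hi); print(lo,m.sum(),H[m].mean(0),H[m].min(0),H[m].max(0))
H=np.load('H.npy'); m=(abs(H[...,0]-.610)<.025)&(abs(H[...,1]-.009)<.02)&(H[...,2]>.058)&(H[...,2]<.068); print(m.sum(),H[m].mean(0),H[m].min(0),H[m].max(0))
E
```

```text
[0.60525097 0.00746597 0.0585    ] [0.6073267  0.00948656 0.0585    ]
expected knob px [291.57589514 214.96687918] top [283.45294139 193.99793936]
0.022 84 [0.6011957 0.0055191 0.0316817] [ 0.59350187 -0.00350917  0.02211515] [0.6155363  0.01941557 0.03887748]
0.055 27 [0.60477002 0.00747286 0.0584385 ] [0.59880903 0.00065075 0.055127  ] [0.61213737 0.01729048 0.0611243 ]
37 [0.61234231 0.01021937 0.06216051] [0.60557048 0.00256602 0.05809266] [0.62084724 0.01776017 0.06609145]
```

Both cameras agree on (0.6105, 0.0095). The cradle now stands at (0.6107, 0.0099), so I can descend.

```bash

python3 -m creep '[[0,0,0.1,0,0,0,0.39],[0,0,0.25,0,0,0,0.39],[0,0,0.4,0,0,0,0.39],[0,0,0.52,0,0,0,0.39],[0,0,0.6,0,0,0,0.39],[0,0,0.6,0,0,0,0.39]]'
python3 -m creep '[[0,0,0.08,0,0,0,0.39],[0,0,0.16,0,0,0,0.39],[0,0,0.24,0,0,0,0.39],[0,0,0.27,0,0,0,0.39],[0,0,0.27,0,0,0,0.39],[0,0,0.27,0,0,0,0.39]]'
python3 - <<'E'
from h import *
s=cam('scene'); np.savez('scene5.npz',**s); save(s,'down.png',(240,150,340,250),6)
t=sensors.sense(); print(t['ee_pos'],t['ee_rot'],t['wrist_force'])
E
```

```text
clock: 8.55
ee_pos: [0.5595, 0.0054, 0.0512]
ee_rot: [-0.0, 0.999, 0.036, -0.002]
wrist_force: [0.9, 1.1, -0.2]
width: 0.037
gripper_force: 7.9
clock: 9.15
ee_pos: [0.5611, 0.0053, 0.0266]
ee_rot: [0.0, 0.999, 0.036, 0.0]
wrist_force: [-0.5, 0.3, -1.5]
width: 0.0368
gripper_force: 7.9
[0.5612947  0.00530992 0.02686885] [9.35993447e-05 9.99346085e-01 3.61554843e-02 4.17822521e-04] [-1.11968331 -0.12888173 -0.18606715]
```

View pics/down.png

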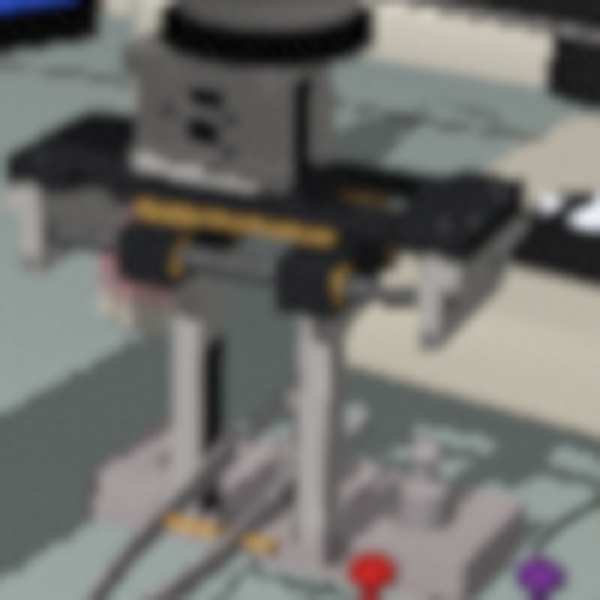

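No contact force, and the prongs are at neck height. Squeezing slowly to the mark while watching the side force.

```bash

python3 -m creep '[[0,0,0,0,0,0,0.36],[0,0,0,0,0,0,0.33],[0,0,0,0,0,0,0.3],[0,0,0,0,0,0,0.28],[0,0,0,0,0,0,0.27],[0,0,0,0,0,0,0.27],[0,0,0,0,0,0,0.27]]'
python3 -m creep '[[0,0,0,0,0,0,0.26],[0,0,0,0,0,0,0.25],[0,0,0,0,0,0,0.243],[0,0,0,0,0,0,0.243],[0,0,0,0,0,0,0.243],[0,0,0,0,0,0,0.243]]'
python3 - <<'E'
from h import *
t=sensors.sense(); print(t['ee_pos'],t['wrist_force'],t['wrist_torque'],t['width'])
E
```

```text
clock: 9.9
ee_pos: [0.5609, 0.0053, 0.0265]
ee_rot: [0.0, 0.999, 0.036, -0.0]
wrist_force: [-0.0, -0.4, -0.4]
width: 0.0253
gripper_force: 17.2
clock: 10.5
ee_pos: [0.561, 0.0053, 0.0265]
ee_rot: [0.0, 0.999, 0.036, 0.0]
wrist_force: [0.7, 0.0, -0.5]
width: 0.0234
gripper_force: 19.4
[0.56096365 0.00534023 0.02646869] [ 0.65560372  0.02001926 -0.45304397] [ 0.02884486 -0.0438535   0.01078046] 0.02335933056799896
```

```bash

python3 -m creep '[[0,0,0,0,0,0,0.243],[0,0,0,0,0,0,0.243],[0,0,0,0,0,0,0.243]]' | tail -2
python3 -m creep '[[0,0,0,0,0,0,0.241],[0,0,0,0,0,0,0.241],[0,0,0,0,0,0,0.241]]' | tail -2
python3 -m creep '[[0,0,0,0,0,0,0.24],[0,0,0,0,0,0,0.24]]' | tail -2
```

```text
width: 0.0233
gripper_force: 19.4
width: 0.0234
gripper_force: 19.5
width: 0.023
gripper_force: 19.6
```

```bash

python3 -m creep '[[0,0,0,0,0,0,0.237],[0,0,0,0,0,0,0.237],[0,0,0,0,0,0,0.237]]' | tail -3
python3 -m creep '[[0,0,-0.02,0,0,0,0.237],[0,0,-0.05,0,0,0,0.237],[0,0,-0.08,0,0,0,0.237],[0,0,-0.12,0,0,0,0.237],[0,0,-0.16,0,0,0,0.237],[0,0,-0.2,0,0,0,0.237],[0,0,-0.2,0,0,0,0.237],[0,0,-0.2,0,0,0,0.237]]'
python3 - <<'E'
from h import *
s=cam('scene'); np.savez('scene6.npz',**s); save(s,'lift2.png',(240,150,340,250),6)
t=sensors.sense(); print(t['ee_pos'],t['wrist_force'],t['wrist_torque'],t['width'])
E
```

```text
wrist_force: [-0.7, -0.3, -0.8]
width: 0.023
gripper_force: 19.8
clock: 12.4
ee_pos: [0.561, 0.0053, 0.0466]
ee_rot: [0.0, 0.999, 0.036, 0.0]
wrist_force: [-0.0, -0.7, -0.1]
width: 0.0228
gripper_force: 19.8
[0.5608458  0.00534923 0.04638391] [ 0.04900438 -0.12776622 -2.08336364] [0.03915218 0.04158174 0.0066768 ] 0.022802496173325866
```

View pics/lift2.png

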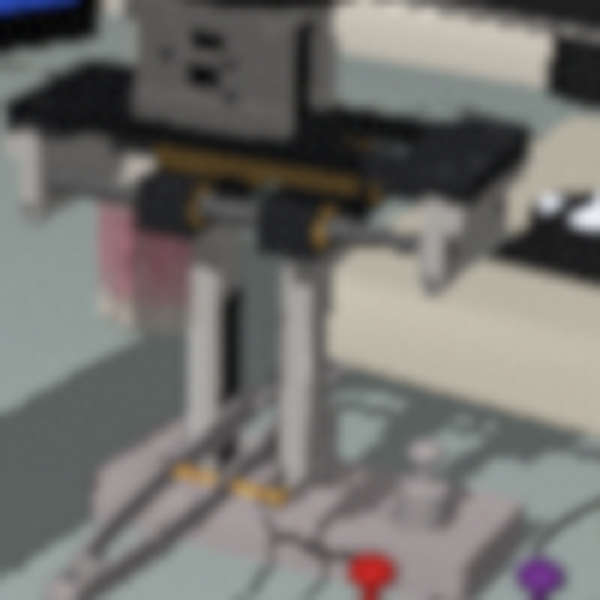

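The picture shows the fingers hiding the weight. The small weights are still in place. Lifting further and looking again.

```bash

python3 -m creep '[[0,0,-0.05,0,0,0,0.237],[0,0,-0.12,0,0,0,0.237],[0,0,-0.22,0,0,0,0.237],[0,0,-0.32,0,0,0,0.237],[0,0,-0.42,0,0,0,0.237],[0,0,-0.52,0,0,0,0.237],[0,0,-0.58,0,0,0,0.237],[0,0,-0.6,0,0,0,0.237],[0,0,-0.6,0,0,0,0.237]]'
python3 - <<'E'
from h import *
s=cam('scene'); np.savez('scene7.npz',**s); save(s,'lift3.png',(240,150,340,250),6)
t=sensors.sense(); print(t['ee_pos'],t['wrist_force'],t['wrist_torque'],t['width'])
E
```

```text
clock: 13.35
ee_pos: [0.5611, 0.0053, 0.1068]
ee_rot: [0.0, 0.999, 0.036, 0.0]
wrist_force: [-0.1, 0.2, -1.4]
width: 0.0232
gripper_force: 19.8
[0.56076678 0.00536367 0.10624679] [-0.26146243 -0.21919212 -1.60192233] [-0.03723611  0.0435823  -0.00533351] 0.02256353331534671
```

View pics/lift3.png

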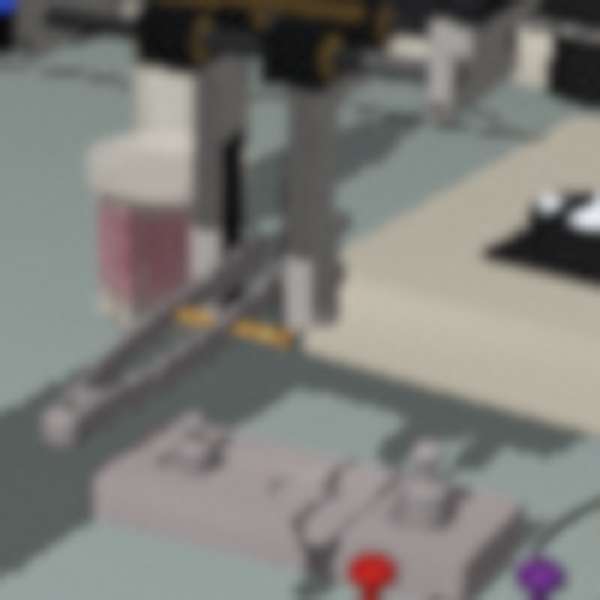

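The middle recess at (320,490) is empty and both small weights remain, so the weight hangs in the forceps behind the finger. Carrying it smoothly to the pan.

```bash

python3 -m creep '[[-0.003,0.02,0,0,0,0,0.237],[-0.01,0.07,0,0,0,0,0.237],[-0.02,0.15,0,0,0,0,0.237],[-0.035,0.26,0,0,0,0,0.237],[-0.055,0.4,0,0,0,0,0.237],[-0.075,0.54,0,0,0,0,0.237],[-0.094,0.68,0,0,0,0,0.237],[-0.113,0.82,0,0,0,0,0.237],[-0.133,0.963,0,0,0,0,0.237]]' | sed -n '2p;5,6p'
python3 -m creep '[[-0.019,0.14,0,0,0,0,0.237],[-0.038,0.28,0,0,0,0,0.237],[-0.057,0.42,0,0,0,0,0.237],[-0.076,0.56,0,0,0,0,0.237],[-0.095,0.69,0,0,0,0,0.237],[-0.114,0.83,0,0,0,0,0.237],[-0.133,0.963,0,0,0,0,0.237]]' | sed -n '2p;5,6p'
python3 -m creep '[[-0.019,0.14,0,0,0,0,0.237],[-0.038,0.28,0,0,0,0,0.237],[-0.057,0.42,0,0,0,0,0.237],[-0.076,0.56,0,0,0,0,0.237],[-0.094,0.69,0,0,0,0,0.237],[-0.109,0.8,0,0,0,0,0.237],[-0.12,0.88,0,0,0,0,0.237],[-0.129,0.94,0,0,0,0,0.237],[-0.133,0.963,0,0,0,0,0.237],[-0.133,0.963,0,0,0,0,0.237],[-0.133,0.963,0,0,0,0,0.237]]'
python3 - <<'E'
from h import *
s=cam('scene'); np.savez('scene8.npz',**s); c=cam('top'); np.savez('top8.npz',**c)
x=lambda c,a,b,d,e,k: cv2.resize(c['color'][b:e,a:d,::-1],None,fx=k,fy=k,interpolation=cv2.INTER_CUBIC)
cv2.imwrite('pics/pan.png',np.hstack([x(s,350,165,490,315,4),x(c,350,165,410,315,4)]))
t=sensors.sense(); print(t['ee_pos'],t['ee_rot'],t['wrist_force'],t['width'])
E
```

```text
ee_pos: [0.5545, -0.0931, 0.1065]
width: 0.0226
gripper_force: 19.8
ee_pos: [0.5482, -0.1899, 0.1064]
width: 0.0228
gripper_force: 19.8
clock: 16.1
ee_pos: [0.5421, -0.2853, 0.1065]
ee_rot: [-0.0, 0.999, 0.036, 0.0]
wrist_force: [0.4, 0.4, -1.9]
width: 0.023
gripper_force: 19.7
[ 0.54215313 -0.28519875  0.1065257 ] [-2.50402348e-05  9.99333244e-01  3.65111731e-02  2.47482160e-05] [ 0.74290413  0.61723268 -1.732281  ] 0.022816456710141247
```

View pics/pan.png

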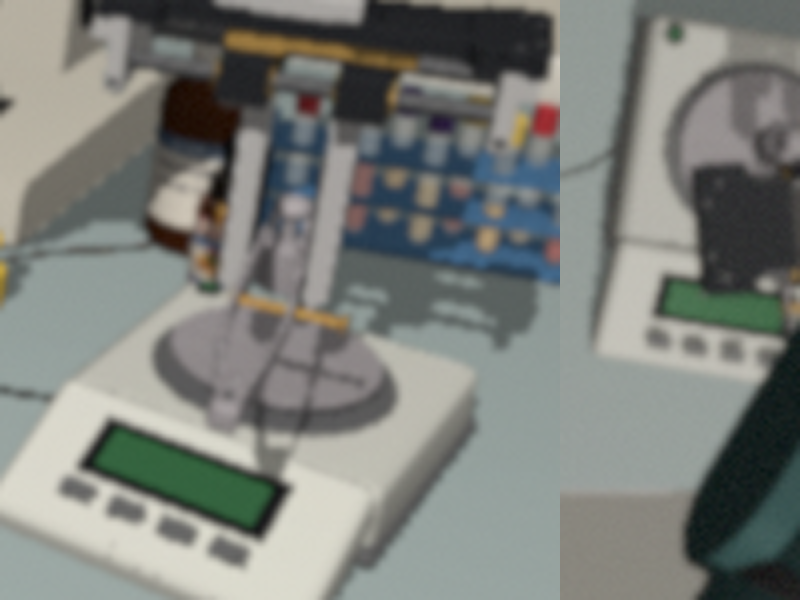

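The weight hangs upright between the prongs: knob at (295,205) and body down to about (285,285) in the left part, above the pan (ellipse centre ≈(275,362)). Verifying height and centring.

```bash
python3 - <<'E'
from h import *
s=dict(np.load('scene8.npz'));c=dict(np.load('top8.npz'))
print('knob scene',pt(s,423.4,215.9,.134),'top',pt(c,403.4,200.9,.138),'pan scene',pt(s,418.4,255,.056))
z=c['range_z']
for v in range(196,207): print(v,[tuple(np.round(1000*pt(c,u,v)).astype(int)) for u in range(399,409)if pt(c,u,v)[2]>.1])
H=np.array([[pt(s,u,v) for u in range(405,440)] for v in range(205,250)])
k=(abs(H[...,0]-.585)<.03)&(abs(H[...,1]+.282)<.02)&(H[...,2]>.07)
for lo in np.arange(.07,.15,.006):
    m=k&(H[...,2]>=lo)&(H[...,2]<lo+.006); 
    if m.sum():print(round(lo,3),m.sum(),np.round(H[m].mean(0),4))
# pan from top0 depth/gray: circle z 54..60
c=dict(np.load('top0.npz')); g=cv2.cvtColor(c['color'],cv2.COLOR_RGB2GRAY)[170:240,355:440]
g=cv2.resize(g,None,fx=4,fy=4,interpolation=cv2.INTER_CUBIC)
cc=cv2.HoughCircles(g,cv2.HOUGH_GRADIENT,1,50,param1=80,param2=20,minRadius=70,maxRadius=95)
for a in cc[0][:2]: print(a, pt(c,355+(a[0]+.5)/4-.5,170+(a[1]+.5)/4-.5,.056), a[2]/4*(.99)/391)
# tail of forceps
H=np.array([[pt(s,u,v) for u in range(395,420)] for v in range(240,275)]); m=(abs(H[...,0]-.40)<.03)&(H[...,2]>.07); print('tail',m.sum(),H[m].mean(0) if m.any() else '')
E
```

```text
knob scene [ 0.58546228 -0.28258038  0.134     ] top [ 0.58899018 -0.26977764  0.138     ] pan scene [ 0.5754101  -0.28697792  0.056     ]
196 [(np.int64(603), np.int64(-273), np.int64(110)), (np.int64(602), np.int64(-273), np.int64(116)), (np.int64(601), np.int64(-271), np.int64(130)), (np.int64(601), np.int64(-274), np.int64(130)), (np.int64(601), np.int64(-275), np.int64(132)), (np.int64(600), np.int64(-276), np.int64(139)), (np.int64(601), np.int64(-279), np.int64(137)), (np.int64(601), np.int64(-281), np.int64(135))]
197 [(np.int64(600), np.int64(-271), np.int64(109)), (np.int64(600), np.int64(-271), np.int64(116)), (np.int64(600), np.int64(-274), np.int64(115)), (np.int64(599), np.int64(-272), np.int64(127)), (np.int64(598), np.int64(-273), np.int64(133)), (np.int64(598), np.int64(-275), np.int64(135)), (np.int64(598), np.int64(-276), np.int64(138)), (np.int64(598), np.int64(-279), np.int64(136)), (np.int64(598), np.int64(-280), np.int64(139))]
198 [(np.int64(598), np.int64(-269), np.int64(107)), (np.int64(597), np.int64(-269), np.int64(116)), (np.int64(597), np.int64(-270), np
[... 3476 characters left out ...]
int64(-252), np.int64(228))]
206 [(np.int64(572), np.int64(-247), np.int64(216)), (np.int64(572), np.int64(-247), np.int64(222)), (np.int64(572), np.int64(-249), np.int64(225)), (np.int64(572), np.int64(-249), np.int64(229)), (np.int64(572), np.int64(-252), np.int64(227))]
0.088 21 [ 0.5797 -0.2794  0.0916]
0.094 27 [ 0.5791 -0.2808  0.0971]
0.1 24 [ 0.5788 -0.2806  0.1028]
0.106 27 [ 0.5792 -0.2813  0.1088]
0.112 31 [ 0.5847 -0.2817  0.1139]
0.118 12 [ 0.5847 -0.2823  0.1209]
0.124 44 [ 0.5765 -0.2831  0.1275]
0.13 42 [ 0.5824 -0.2825  0.1331]
0.136 3 [ 0.5872 -0.2806  0.1361]
[174.5 131.5  89.8] [ 0.59080862 -0.28188275  0.056     ] 0.05684271
tail 157 [ 0.40129822 -0.29850184  0.12854383]
```

The weight hangs upright about 34 mm above the pan and within 2–3 mm of its centre. The forceps are level and at the mark (22.8 mm, 19.8 N).

```bash
python3 -m creep '[[0,0,0,0,0,0,0.237],[0,0,0,0,0,0,0.237],[0,0,0,0,0,0,0.237],[0,0,0,0,0,0,0.237]]'; python3 -c "
from bench import job; print(job.close_job())"
```

```text
clock: 16.6
ee_pos: [0.542, -0.2856, 0.1065]
ee_rot: [0.0, 0.999, 0.036, 0.0]
wrist_force: [-0.7, -0.7, -2.0]
width: 0.0227
gripper_force: 19.7
the job is handed in; nothing more can be done
None
```

The job is handed in at 16.6 s: the forceps hold the 100 g weight upright and steady at the mark, about 34 mm above the middle of the balance pan, though the hand-in returned no verdict.

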